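Scan a coated panel and hold it tucked under the gauge flap

ROBOT

A 6-joint arm with a two-finger parallel gripper is mounted at the origin on the work surface. World frame = base frame: x ahead of the robot, y to its left, z up, the work surface at z = 0. Lengths are in m, angles in rad, forces in N, time in s.
With the tool pointing down it reaches from about 0.35 to 0.975 m from the base axis. Payload 4.9 kg.
Tool frame: the origin (TCP) lies on the centre line of the jaws, within the pads' length; the fingertips stand manip.tcp_to_tips ahead of it and the grasp point (between the pads) is the TCP (manip.tcp_to_tips is the distance from the TCP to the fingertips, in m); y points along the fingers, z is the direction in which the jaws open and shut, and the axes are right-handed (so a half turn about y gives the same grasp; the last joint's range is limited). The gripper opens to 85 mm and grips with 20 to 120 N. Pads are 22 mm wide; open, the fingers measure 114 mm over their backs; the gripper's body (76 mm by 85 mm) begins 54 mm behind the grasp point. The pads swing forward as they close: fully open they stand 13 mm farther back than shut.
Start: joints at [-1.387, 0.053, 1.613, -0, 1.476, -0.119], TCP at [0.186, -0.597, 0.25] pointing down, gripper open.
Joint ranges: [-3.01, 3.01], [-1.01, 2.22], [0.06, 2.58], [-1.02, 4.17], [0.09, 2.62], [-3.14, 3.14]. Speed limits (rad/s): [2.57, 2.57, 3.14, 3.14, 3.14, 3.14].

INTERFACE

Orientations are given as a unit quaternion [w, x, y, z].
In Python, from plant import manip gives the robot as it stands.
- The arm moves only by the tool apply_moves, never from a script. Its argument "moves" is a list of rows, each a list of 7 numbers: the gripper's target within -1 to 1 (shut at 1, half-way at 0, fully open at -1), then the shift along the tool's x, y, z in mm, then the turn, a rotation vector about the tool's x, y, z in degrees. A call has 1 to 20 rows; each row shifts and turns the commanded pose from where the row before left it, along the tool's axes as they then stand; what a row does not reach is not made up. A row lasts 1/10 s, in which the tool goes at most 50 mm and 8.59 degrees, less where a joint would pass 70% of its speed; a pose out of reach is approached as far as the arm can. A call with a gripper value outside its range is refused whole. The fingers move at their own pace and stop on an object; the grip force is fixed at half the most. Time passes only in rows, so rows that do not move let the fingers close. It gives the time, the measured TCP pose, the force and the opening at its end, in the units of the state.
- manip.state(): the state, without advancing time (a new reading comes with each control period).
- manip.grab_frame(name): name is "scene" or "top" or "wrist"; returns the picture (384x512x3 uint8, blue, green, red); there is no depth.
- manip.calibration(name): a dict with "mtx" (3x3 intrinsics, pixels), "T" (4x4, takes a point from camera to world coordinates); the wrist camera has in their place "T_tool_cam" (4x4, takes a point from camera to tool coordinates, whose origin is the TCP and whose axes are the tool frame's). Camera axes: x right, y down, z forward; pixel columns grow to the right and rows downward; lengths in m; the calibration is good to about 2 mm. A picture is of the moment at which its call begins: read the wrist's pose just before it. calibration takes no time and is no camera call.
- manip.job_done(): hands the job in, once; it reports no verdict.
The state is a dict: "time": time; "joint_pos": joint angles; "joint_vel": joint speeds; "joint_efforts": joint torques, N m; "tool_pos": TCP position; "tool_rot": TCP orientation; "contact_force": force on the tool from outside, world axes, zero at the start; "ft_torque": the same for the moment, N m; "gripper_width": opening from 0.0 (shut) to 1.0 (fully open).
Only numpy, scipy, OpenCV 4.12 (cv2) and the standard library are available. Lean on these libraries where they do the work, as an engineer would, in place of code of your own. Each camera call takes 0.05 s, during which the arm holds its last target. There are 200 camera calls.

TASK

Log the specimen panel and load it: pick up the hand scanner and hold it steady for about a second with its reading spot on the bar label of the panel, then stand the scanner back upright on the bench. Then take the panel by its grip bar, lay it on the gauge stand's sprung bed and slide its free edge at least 20 mm under the lapped flap along the whole width, without lifting the flap, the panel's full width staying on the bed. Press the panel flat down so that the bed sinks about half of its 8 mm travel, and finish while still gripping it and holding it pressed; leave the cans, tubes and screwdriver standing around undisturbed.

Things in the scene. Friction and masses are not known exactly. Their poses are not given: they have to be found in the camera images.
- scanner: Grey/black hand scanner, 0.25 kg, upright on its foot. Origin: centre line on the foot's underside, x to its nose, z up. Foot 84 x 66 x 14 mm (x -30 to 54), handle 32 x 30 mm, on top a level head 36 mm wide (x -30 to 96, heights 112 to 146) with the nose overhanging. Reads straight down from a window under the nose (x 75, height 110). Grip the head's sides from above.
- scanner_grip (a point): Where to grip the scanner: middle of its head over the foot, at (12, 0, 129) mm in the scanner's frame; the fingers close along the scanner's y.
- spot (a point): The scanner's reading spot: on the beam, 165 mm straight below the window, at (75, 0, -55) mm in the scanner's frame (so 55 mm below the level of its foot). The scanner reads when this point lies on the label within 20 mm in every direction and the scanner is upright and still.
- panel: Bare aluminium panel, 0.2 kg (+-25 %), flat on the bench. Sheet 100 x 110 x 4 mm; along one 110 mm edge an upright grip bar 10 mm thick, top 36 mm above the underside. Origin: underside, under the bar's middle; x from the bar to the free edge (at 95 mm), y along the bar, z up. Grip the bar's middle from above, fingers closing along x, one fingertip over the sheet.
- label (a point): Middle of the white bar label, 32 x 46 mm, on top of the panel's sheet, at (40, 0, 4.5) mm in the panel's frame.
- corner_left (a point): Corner of the panel's free edge, at (95, 55, 2) mm in the panel's frame.
- corner_right (a point): Other corner of the panel's free edge, at (95, -55, 2) mm in the panel's frame.
- stand: Fixed gauge stand: grey base 270 x 190 x 22 mm (x -150 to 120) with a steel bed and a hinged flap. Origin: on the bench under the middle of the flap's near edge; x points from the open bed in under the flap, z up. Bed: flat plate, y -75 to 75, x -135 to 55 mm, its top 40 mm above the bench when not pressed. Under the flap an end stop at x 58.
- lip (a point): Middle of the flap's near edge, at (0, 0, 49) mm in the stand's frame.
- flap (a joint): Hinge of the light aluminium flap (150 g, 150 mm wide, 100 mm long, hinged at x = 100): 0 = resting level on its own stop, its flat underside 49 mm above the bench (9 mm above the unpressed bed); the near 14 mm are bent up by 26 degrees as a lead-in. Grows as the flap is lifted (rad); more than 0.05 counts as lifted.
- bed (a joint): How far the sprung bed is pushed down: 0 = up, 0.008 m = bottomed. It starts to sink at about 4 N and needs a further 1.2 N per mm (it stays level); the panel's weight alone does not move it.
- can_a: Yellow aluminium bottle blank, 54 mm across, 182 mm tall, bystander. Origin: centre of its underside.
- can_b: Another such yellow bottle, bystander.
- tube_a: Amber capped tube, 33 mm across, 66 mm tall, bystander. Origin: centre of its underside.
- tube_b: Another such tube, bystander.
- tube_c: A third such tube, bystander.
- screwdriver: Screwdriver lying on the bench near the robot, bystander.
Not all that is in view belongs to the job. Leave any purple or red look-alike of the panel alone.

How it is judged:
By the outcome, as a careful person would: the job done as asked, in the order asked, and still so for the second after the job is handed in, while the arm keeps its last pose, push and grip.
It also fails if it takes over 70 s, if anything falls off the work surface, if the arm or the gripper's body presses on something with over 40 N, if the wrist force passes 120 N, or if a joint passes its speed limit or range.

## Working session

There is one attempt and no reset: what is moved stays moved. The work goes in short steps, Python scripts to look and compute and a tool call to move; the robot and the scene stay as the last step left them, time stands still between calls to the robot, and variables do not carry over. Pictures are saved under pics/ and viewed, about 8 in all and at most 12, crops included, and the job is handed in when it is done.

Besides the shell and the picture viewer there is one more tool, called after "Emit:" by a JSON object that holds its "op" and its "data", one argument or row to a line. apply_moves: Moves the arm, as the interface text tells. Its arguments: {"type":"object","properties":{"moves":{"type":"array","items":{"type":"array","items":{"type":"number"}}}},"required":["moves"]}

```bash
ls; mkdir -p pics; python3 - <<'E'
from plant import manip
import cv2,numpy as np
np.set_printoptions(precision=4,suppress=True)
s=manip.state();print({k:np.round(v,3) for k,v in s.items()},manip.tcp_to_tips)
for n in("scene","top"):
    im=manip.grab_frame(n);cv2.imwrite(f"pics/{n}0.png",im)
    cv2.imwrite(f"pics/{n}0b.png",cv2.resize(im,(800,600),interpolation=cv2.INTER_CUBIC))
    c=manip.calibration(n);print(n,c["mtx"],c["T"])
print(manip.calibration("wrist"))
E
```

```text
pics
{'time': np.float64(0.0), 'joint_pos': array([-1.387,  0.053,  1.614,  0.   ,  1.476, -0.119]), 'joint_vel': array([-0.   ,  0.001,  0.   , -0.002,  0.   ,  0.001]), 'joint_efforts': array([  0.001, -39.368, -37.018,  -0.   ,   0.007,  -0.   ]), 'tool_pos': array([ 0.186, -0.596,  0.249]), 'tool_rot': array([ 0.107, -0.107,  0.7  , -0.698]), 'contact_force': array([-0.503, -0.102, -0.779]), 'ft_torque': array([ 0.021,  0.003, -0.023]), 'gripper_width': np.float64(1.003)} 0.019
scene [[356.6483   0.     260.1926]
 [  0.     356.6483 193.3943]
 [  0.       0.       1.    ]] [[ 0.8342  0.4147 -0.3634  0.9433]
 [ 0.5513 -0.6163  0.5624 -0.5202]
 [ 0.0092 -0.6695 -0.7428  0.7955]
 [ 0.      0.      0.      1.    ]]
top [[415.1792   0.     251.1976]
 [  0.     415.1792 187.0998]
 [  0.       0.       1.    ]] [[-0.022  -0.9966  0.0795  0.4868]
 [-0.9998  0.0219 -0.0014 -0.0106]
 [-0.0003 -0.0795 -0.9968  1.3832]
 [ 0.      0.      0.      1.    ]]
{'mtx': array([[267.0155,   0.    , 254.1792],
       [  0.    , 267.0155, 187.3052],
       [  0.    ,   0.    ,   1.    ]]), 'T_tool_cam': array([[ 0.0007,  0.9481,  0.3181, -0.0809],
       [ 0.0009, -0.3181,  0.9481, -0.124 ],
       [ 1.    , -0.0003, -0.0011,  0.0009],
       [ 0.    ,  0.    ,  0.    ,  1.    ]])}
```

View pics/top0b.png

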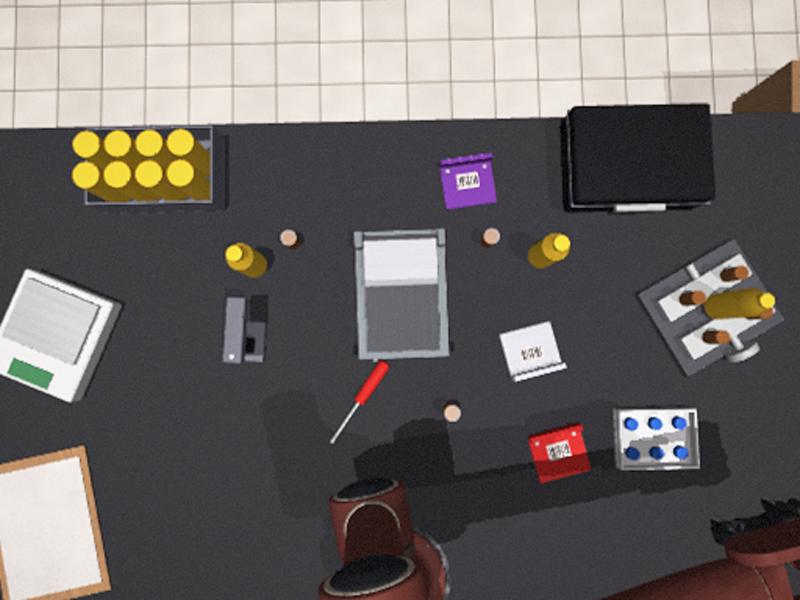

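View pics/scene0b.png

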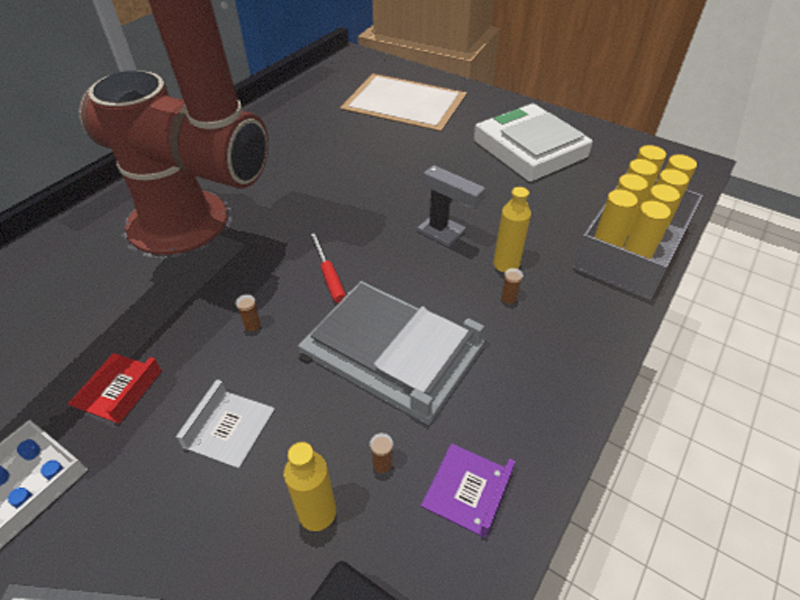

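The top view shows the scanner at about (245,328) with its nose towards +x, the aluminium panel at (532,350) with its bar on the lower side, and the stand at (402,295) with its flap on the far (+x) side. The tubes are at (289,238), (491,237) and (452,412), the bottles at (245,260) and (550,250), and the screwdriver at (360,400). Next I'll enlarge the key objects.

```bash
python3 - <<'E'
import cv2,numpy as np
t=cv2.imread("pics/top0.png");s=cv2.imread("pics/scene0.png")
def crop(im,x,y,w,h,k):
    c=cv2.resize(im[y:y+h,x:x+w],None,fx=k,fy=k,interpolation=cv2.INTER_CUBIC)
    for i in range(0,w,10): cv2.line(c,(i*k,0),(i*k,6),(0,255,0),1);cv2.putText(c,str(x+i),(i*k,16),0,.32,(0,255,0),1)
    for i in range(0,h,10): cv2.line(c,(0,i*k),(6,i*k),(0,255,0),1);cv2.putText(c,str(y+i),(8,i*k+4),0,.32,(0,255,0),1)
    return c
M=np.zeros((600,800,3),np.uint8)
def put(c,x,y): M[y:y+c.shape[0],x:x+c.shape[1]]=c
put(crop(t,140,185,36,50,6),0,0)
put(crop(t,316,200,50,48,6),0,300)
put(crop(t,222,142,68,92,5),305,0)
put(crop(s,264,100,50,60,3),650,0)
put(crop(s,110,240,68,60,5)[:,:340],305,462) if 0 else None
put(crop(s,112,242,66,58,2),305,470)
cv2.imwrite("pics/m0.png",M)
E
```

```text
(no output)
```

View pics/m0.png

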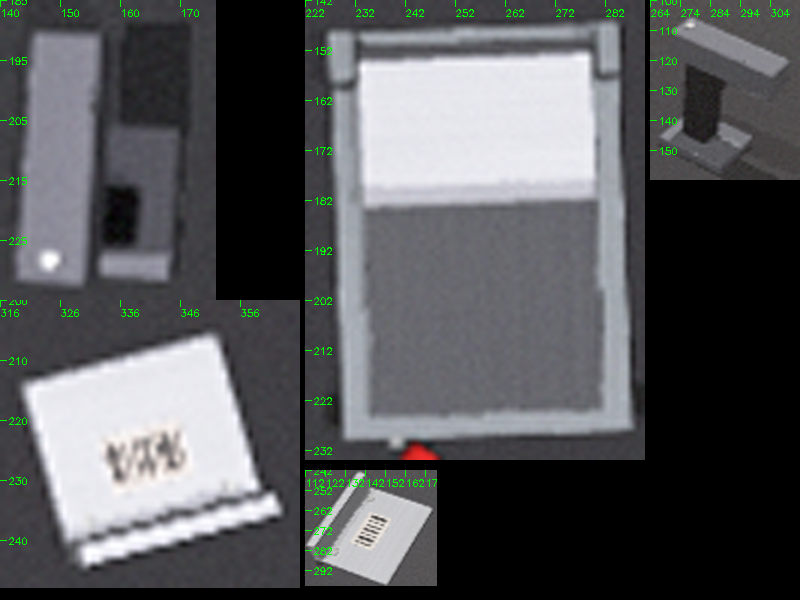

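The enlarged crops give usable corners for the scanner head, panel and stand, so I'll fit planar poses to them.

```bash
cat > h.py <<'E'
import cv2,numpy as np
from plant import manip
from scipy.optimize import least_squares
from scipy.spatial.transform import Rotation as R
np.set_printoptions(precision=4,suppress=True)
def proj(K,T,P):
    p=(np.atleast_2d(P)-T[:3,3])@T[:3,:3]
    return (p@K.T)[:,:2]/p[:,2:]
def toolT(s):
    w,x,y,z=s["tool_rot"];T=np.eye(4);T[:3,:3]=R.from_quat([x,y,z,w]).as_matrix();T[:3,3]=s["tool_pos"];return T
def pts(q,P):
    P=np.atleast_2d(P)/1000.;c,s=np.cos(q[2]),np.sin(q[2])
    return np.c_[c*P[:,0]-s*P[:,1]+q[0],s*P[:,0]+c*P[:,1]+q[1],P[:,2]]
def fit(K,T,P,px,q0):
    f=lambda q:(proj(K,T,pts(q,P))-px).ravel()
    r=least_squares(f,q0);print("pose",r.x,"yaw deg",np.degrees(r.x[2]),"res",f(r.x).reshape(-1,2).round(1).tolist());return r.x
def grab(n,name=None):
    s=manip.state();im=manip.grab_frame(n);c=manip.calibration(n)
    T=c["T"] if "T" in c else toolT(s)@c["T_tool_cam"]
    if name: cv2.imwrite("pics/"+name,im)
    return im,c["mtx"],T,s
E
python3 - <<'E'
from h import *
c=manip.calibration("top");K,T=c["mtx"],c["T"]
h=-.4
f=lambda *a:np.array(a)+h
print("scanner");fit(K,T,[[96,18,146],[96,-18,146],[-30,-18,146],[-30,18,146]],f((145,190.5),(156.8,190.5),(154.2,232.3),(142.5,231.3)),[.55,.3,0])
print("panel");q=fit(K,T,[[95,55,4],[95,-55,4],[-5,55,36],[-5,-55,36],[5,55,36],[5,-55,36],[40,0,4.5]],f((319.7,213.8),(351.8,205.7),(330.2,244.5),(362.8,235.3),(329,241.2),(361.8,232.2),(340.3,226.2)),[.45,-.2,.2])
print(pts(q,[[40,0,4.5]]))
print("stand");fit(K,T,[[100,75,51],[100,-75,51],[12.6,75,51],[12.6,-75,51],[0,75,57],[0,-75,57],[-150,95,22],[-150,-95,22]],f((232.6,154),(279,152.4),(233.4,179.4),(280,178.6),(233.4,183.4),(280,181.6),(229.6,230),(287.8,228)),[.6,0,0])
for n,p in dict(tl=(289,240),tr=(491,237),tb=(452,412),bl=(262,268),br=(537,262),sd=(334,441),sd2=(382,368)).items():
    v=T[:3,:3]@np.linalg.inv(K)@[p[0]*.64,p[1]*.64,1];z=.066 if n[0]=='t' else .02
    print(n,T[:3,3]+v*(z-T[2,3])/v[2])
st=manip.state();print(toolT(st))
E
```

```text
scanner
pose [ 0.4889  0.2946 -0.0639] yaw deg -3.658530269151171 res [[-0.1, -0.8], [0.1, -0.3], [0.2, 0.3], [-0.2, 0.8]]
panel
pose [ 0.4236 -0.3129  0.2402] yaw deg 13.763823624204582 res [[0.2, 0.5], [-0.1, -0.0], [-0.3, -0.3], [-0.1, -0.0], [0.1, -0.0], [0.1, 0.1], [0.1, -0.1]]
[[ 0.4624 -0.3034  0.0045]]
stand
pose [ 0.6073 -0.03    0.014 ] yaw deg 0.8023063597363188 res [[0.0, -0.9], [-0.1, -1.0], [0.1, 0.5], [-0.0, -0.3], [0.1, 0.2], [0.3, 0.4], [-0.2, 0.6], [-0.2, 0.5]]
tl [0.7041 0.1972 0.066 ]
tr [ 0.7012 -0.217   0.066 ]
tb [ 0.3483 -0.1267  0.066 ]
bl [0.6532 0.2621 0.02  ]
br [ 0.6532 -0.3197  0.02  ]
sd [0.2895 0.1152 0.02  ]
sd2 [0.4375 0.0128 0.02  ]
[[-0.9545 -0.0003  0.2982  0.1863]
 [-0.2982  0.0018 -0.9545 -0.596 ]
 [-0.0002 -1.     -0.0019  0.2492]
 [ 0.      0.      0.      1.    ]]
```

Emit:
{"op": "apply_moves", "data": {
  "moves": [
    [-1,-28.3,0,-37.8,0,0,0],
    [-1,-28.3,0,-37.8,0,0,0],
    [-1,-28.3,0,-37.8,0,0,0],
    [-1,-28.3,0,-37.8,0,0,0],
    [-1,-28.3,0,-37.8,0,0,0],
    [-1,-28.3,0,-37.8,0,0,0],
    [-1,-28.3,0,-37.8,0,0,0],
    [-1,-28.3,0,-37.8,0,0,0],
    [-1,-28.3,0,-37.8,0,0,0],
    [-1,-28.3,0,-37.8,0,0,0],
    [-1,-28.3,0,-37.8,0,0,0],
    [-1,-28.3,0,-37.8,0,0,0],
    [-1,-28.3,0,-37.8,0,0,0],
    [-1,-28.3,0,-37.8,0,0,0],
    [-1,-28.3,0,-37.8,0,0,0],
    [-1,-28.3,0,-37.8,0,0,0],
    [-1,-28.3,0,-37.8,0,0,0],
    [-1,-28.3,0,-37.8,0,0,0],
    [-1,-28.3,0,-37.8,0,0,0],
    [-1,-28.3,0,-37.8,0,0,0]
  ]
}}

```text
time: 2.1
tool_pos: [0.5012, 0.2959, 0.2496]
tool_rot: [-0.107, 0.107, -0.699, 0.699]
contact_force: [0.9, -0.1, 0.5]
gripper_width: 1.0
```

Emit:
{"op": "apply_moves", "data": {
  "moves": [
    [-1,0,0,0,0,-7.95,0],
    [-1,0,0,0,0,-7.95,0],
    [-1,0,0,0,0,-7.95,0],
    [-1,0,0,0,0,-7.95,0],
    [-1,0,0,0,0,-7.95,0],
    [-1,0,0,0,0,-7.95,0],
    [-1,0,0,0,0,-7.95,0],
    [-1,0,0,0,0,-7.95,0],
    [-1,0,0,0,0,-7.95,0],
    [-1,0,0,0,0,-7.95,0],
    [-1,0,0,0,0,-7.95,0],
    [-1,0,0,0,0,-7.95,0],
    [-1,0,0,0,0,-7.95,0],
    [-1,0,0,0,0,-7.95,0],
    [-1,0,0,0,0,-7.95,0],
    [-1,0,0,0,0,-7.95,0],
    [-1,0,0,0,0,-7.95,0],
    [-1,0,0,0,0,-7.95,0],
    [-1,0,0,0,0,-7.95,0],
    [-1,0,0,0,0,-7.95,0]
  ]
}}

```text
time: 4.1
tool_pos: [0.5009, 0.2937, 0.2496]
tool_rot: [-0.707, 0.707, -0.021, 0.02]
contact_force: [-0.2, 0.5, -0.1]
gripper_width: 1.002
```

```bash
python3 - <<'E'
from h import *
im,K,T,s=grab("wrist","w1.png")
print(toolT(s),s["joint_pos"],s["time"])
q=[0.4889,0.2946,-0.0639]
P=[[96,18,146],[96,-18,146],[-30,-18,146],[-30,18,146],[12,0,146]]
px=proj(K,T,pts(q,P));print(px)
im=cv2.resize(im,(800,600),interpolation=cv2.INTER_CUBIC)
for p in px: cv2.circle(im,tuple(np.int32((p+.5)*1.5625-.5)),3,(0,0,255),1)
cv2.imwrite("pics/w1b.png",im)
E
```

```text
[[ 0.9983 -0.001   0.058   0.5009]
 [-0.058  -0.0004  0.9983  0.2937]
 [-0.001  -1.     -0.0005  0.2496]
 [ 0.      0.      0.      1.    ]] [ 0.4022 -0.051   1.7178 -0.      1.4759 -1.1106] 4.1
[[272.7841 272.3755]
 [236.9969 272.2242]
 [234.7669 147.4772]
 [276.7923 147.6928]
 [255.4535 193.7226]]
```

View pics/w1b.png

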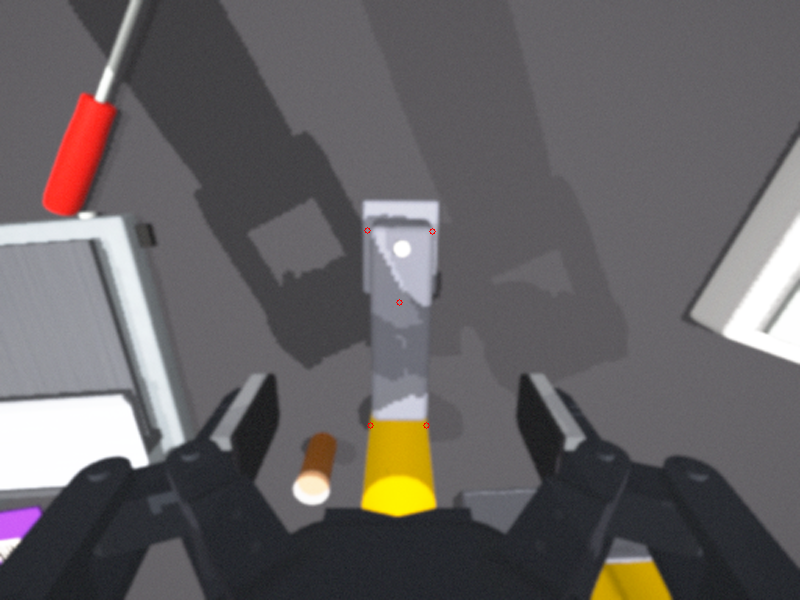

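Projected corners (red) match the head within about 4 mm; the rear edge is at row 226 and the nose at row 419. I'll shift 4 mm back, descend and grip.

Emit:
{"op": "apply_moves", "data": {
  "moves": [
    [-1,-4,30,0,0,0,0],
    [-1,0,30,0,0,0,0],
    [-1,0,30,0,0,0,0],
    [-1,0,20,0,0,0,0],
    [-1,0,10,0,0,0,0],
    [-1,0,0,0,0,0,0],
    [1,0,0,0,0,0,0],
    [1,0,0,0,0,0,0],
    [1,0,0,0,0,0,0],
    [1,0,0,0,0,0,0],
    [1,0,0,0,0,0,0],
    [1,0,0,0,0,0,0],
    [1,0,0,0,0,0,0],
    [1,0,0,0,0,0,0]
  ]
}}

```text
time: 5.55
tool_pos: [0.4981, 0.2947, 0.1318]
tool_rot: [0.707, -0.706, 0.022, -0.023]
contact_force: [0.6, 1.6, 5.5]
gripper_width: 0.41
```

Emit:
{"op": "apply_moves", "data": {
  "moves": [
    [1,0,-10,0,0,0,0],
    [1,0,-20,0,0,0,0],
    [1,0,-25,0,0,0,0],
    [1,0,-25,0,0,0,0],
    [1,0,-15,0,0,0,0],
    [1,0,-5,0,0,0,0]
  ]
}}

```text
time: 6.15
tool_pos: [0.4977, 0.2941, 0.232]
tool_rot: [0.707, -0.707, 0.022, -0.023]
contact_force: [-0.9, -0.2, -2.5]
gripper_width: 0.415
```

Emit:
{"op": "apply_moves", "data": {
  "moves": [
    [1,0,0,-15,0,0,0],
    [1,-4,0,-30,0,0,0],
    [1,-4,0,-38,0,0,0],
    [1,-4,0,-38,0,0,0],
    [1,-4,0,-38,0,0,0],
    [1,-4,0,-38,0,0,0],
    [1,-4,0,-38,0,0,0],
    [1,-4,0,-38,0,0,0],
    [1,-4,0,-38,0,0,0],
    [1,-4,0,-38,0,0,0],
    [1,-4,0,-38,0,0,0],
    [1,-4,0,-38,0,0,0],
    [1,-4,0,-38,0,0,0],
    [1,-4,0,-38,0,0,0],
    [1,-4,0,-38,0,0,0],
    [1,-4,0,-38,0,0,0],
    [1,0,0,-15,0,0,0],
    [1,0,0,-7,0,0,0],
    [1,0,0,0,0,0,0],
    [1,0,0,0,0,0,0]
  ]
}}

```text
time: 8.15
tool_pos: [0.3991, -0.2987, 0.2297]
tool_rot: [0.707, -0.706, 0.022, -0.022]
contact_force: [1.0, 0.8, -2.7]
gripper_width: 0.414
```

```bash
python3 - <<'E'
from h import *
im,K,T,s=grab("wrist","w2.png")
Tt=toolT(s);print(Tt,s["joint_pos"],s["time"])
q=[0.4236,-.3129,.2402]
px=proj(K,T,pts(q,[[95,55,4],[95,-55,4],[5,55,4],[5,-55,4],[40,0,4.5]]));print(px)
sp=Tt[:3,3]+.062*Tt[:3,0];sp[2]=.0045;px2=proj(K,T,sp);print("spot",sp,px2)
im=cv2.resize(im,(800,600),interpolation=cv2.INTER_CUBIC)
for p in px: cv2.circle(im,tuple(np.int32((p+.5)*1.5625-.5)),3,(0,0,255),1)
im2,K,T,s=grab("scene","s2.png")
P=Tt@np.array([[.084,.0188-.015,0,1],[.062,.021,0,1]]).T
px=proj(K,T,np.r_[pts(q,[[95,55,4],[95,-55,4],[5,55,4],[5,-55,4],[40,0,4.5]]),[sp]])
c=cv2.resize(im2[150:342,60:316],(512,384),interpolation=cv2.INTER_CUBIC)
for p in px: cv2.circle(c,tuple(np.int32((p-[60,150])*2)),2,(0,0,255),1)
M=np.zeros((600,800,3),np.uint8);M[:384,:512]=c;M[384:,:288]=cv2.resize(im,(288,216));cv2.imwrite("pics/m2.png",M)
E
```

```text
[[ 0.998  -0.0008  0.0627  0.3991]
 [-0.0627  0.0014  0.998  -0.2987]
 [-0.0008 -1.      0.0013  0.2297]
 [ 0.      0.      0.      1.    ]] [-0.7922 -0.2426  1.9228  0.0004  1.4629 -2.3003] 8.15
[[301.4111 229.5213]
 [230.0686 249.3355]
 [285.1262 172.6493]
 [209.0102 195.4707]
 [254.1489 206.8233]]
spot [ 0.461  -0.3026  0.0045] [[254.6158 205.8355]]
```

View pics/m2.png

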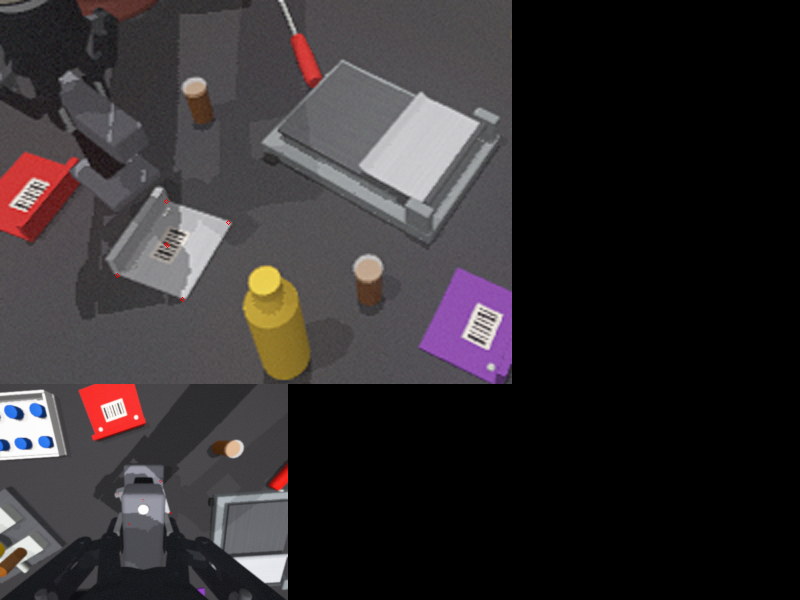

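The projected panel corners sit on the panel in the scene view, and the spot marker is on the label at (168,244). I'll lower by 39 mm and hold still.

Emit:
{"op": "apply_moves", "data": {
  "moves": [
    [1,0,10,0,0,0,0],
    [1,1,15,0,0,0,0],
    [1,0,10,0,0,0,0],
    [1,0,4,0,0,0,0],
    [1,0,0,0,0,0,0],
    [1,0,0,0,0,0,0],
    [1,0,0,0,0,0,0],
    [1,0,0,0,0,0,0],
    [1,0,0,0,0,0,0],
    [1,0,0,0,0,0,0],
    [1,0,0,0,0,0,0],
    [1,0,0,0,0,0,0],
    [1,0,0,0,0,0,0],
    [1,0,0,0,0,0,0],
    [1,0,0,0,0,0,0],
    [1,0,0,0,0,0,0],
    [1,0,0,0,0,0,0],
    [1,0,0,0,0,0,0],
    [1,0,0,0,0,0,0],
    [1,0,0,0,0,0,0]
  ]
}}

```text
time: 10.25
tool_pos: [0.4002, -0.2999, 0.1913]
tool_rot: [0.707, -0.707, 0.023, -0.023]
contact_force: [0.1, 0.3, -2.9]
gripper_width: 0.413
```

```bash
python3 - <<'E'
from h import *
im,K,T,s=grab("scene","s3.png")
Tt=toolT(s);print(Tt,s["time"],s["joint_vel"])
# scanner corners in tool frame: scanner (x,y,z) -> tool (x-13, 131-z, y)
sc=lambda P:(Tt@np.array([[ (x-13)/1e3,(131.5-z)/1e3,y/1e3,1] for x,y,z in P]).T).T[:,:3]
q=[0.4236,-.3129,.2402]
lab=pts(q,[[40,0,4.5]]);print(lab,sc([[75,0,-55]]))
P=sc([[54,33,0],[54,-33,0],[54,33,14],[54,-33,14],[-30,-33,0],[96,18,146],[96,-18,146],[-30,-18,146],[75,0,-55]])
px=proj(K,T,P);o=px.min(0)-25;o=np.int32(o);print(o)
c=cv2.resize(im[o[1]:o[1]+120,o[0]:o[0]+130],None,fx=5,fy=5,interpolation=cv2.INTER_CUBIC)
for p in px: cv2.circle(c,tuple(np.int32((p-o+.5)*5)),4,(0,0,255),1)
cv2.imwrite("pics/s3b.png",c)
E
```

```text
[[ 0.998  -0.      0.0637  0.4002]
 [-0.0637  0.      0.998  -0.2999]
 [-0.     -1.      0.      0.1913]
 [ 0.      0.      0.      1.    ]] 10.25 [-0.001  -0.0012  0.0002 -0.001  -0.      0.0009]
[[ 0.4625 -0.3034  0.0045]] [[ 0.462  -0.3039  0.0048]]
[ 57 179]
```

View pics/s3b.png

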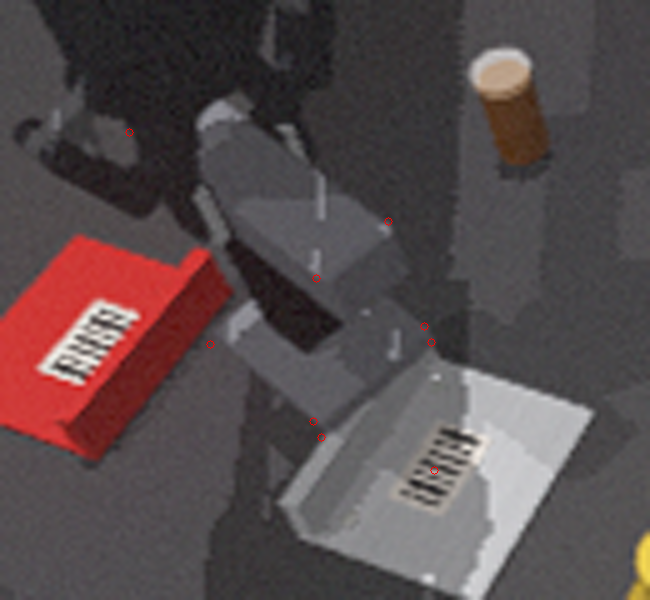

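The foot and nose corners agree with the grip model to a few mm. The spot is on the label at (434,470) and was held still for 1.6 s. Next I'll take the scanner back to its old place.

Emit:
{"op": "apply_moves", "data": {
  "moves": [
    [1,0,-10,0,0,0,0],
    [1,0,-20,0,0,0,0],
    [1,0,-10,5,0,0,0],
    [1,0,0,17,0,0,0],
    [1,4,0,30,0,0,0],
    [1,4,0,38,0,0,0],
    [1,4,0,38,0,0,0],
    [1,4,0,38,0,0,0],
    [1,4,0,38,0,0,0],
    [1,4,0,38,0,0,0],
    [1,4,0,38,0,0,0],
    [1,4,0,38,0,0,0],
    [1,4,0,38,0,0,0],
    [1,4,0,38,0,0,0],
    [1,4,0,38,0,0,0],
    [1,4,0,38,0,0,0],
    [1,4,0,38,0,0,0],
    [1,4,0,38,0,0,0],
    [1,4,0,38,0,0,0],
    [1,0,0,15,0,0,0]
  ]
}}

```text
time: 12.3
tool_pos: [0.4967, 0.2974, 0.2305]
tool_rot: [0.707, -0.707, 0.022, -0.021]
contact_force: [-0.4, -0.5, -1.9]
gripper_width: 0.411
```

Emit:
{"op": "apply_moves", "data": {
  "moves": [
    [1,0,10,0,0,0,0],
    [1,0,20,0,0,0,0],
    [1,0,30,0,0,0,0],
    [1,0,20,0,0,0,0],
    [1,0,8,0,0,0,0],
    [1,0,4,0,0,0,0],
    [1,0,1,0,0,0,0],
    [1,0,0,0,0,0,0],
    [1,0,0,0,0,0,0]
  ]
}}

```text
time: 13.2
tool_pos: [0.499, 0.2943, 0.1398]
tool_rot: [0.707, -0.706, 0.022, -0.023]
contact_force: [-0.3, 0.8, -2.3]
gripper_width: 0.415
```

Emit:
{"op": "apply_moves", "data": {
  "moves": [
    [1,0,3,0,0,0,0],
    [1,0,2,0,0,0,0],
    [1,0,0,0,0,0,0],
    [1,0,0,0,0,0,0]
  ]
}}

```text
time: 13.6
tool_pos: [0.4981, 0.294, 0.1331]
tool_rot: [-0.707, 0.707, -0.023, 0.022]
contact_force: [0.9, 0.5, -3.4]
gripper_width: 0.413
```

Emit:
{"op": "apply_moves", "data": {
  "moves": [
    [1,0,1.5,0,0,0,0],
    [1,0,0,0,0,0,0],
    [1,0,0,0,0,0,0]
  ]
}}

```text
time: 13.9
tool_pos: [0.4983, 0.2941, 0.1319]
tool_rot: [0.707, -0.707, 0.022, -0.023]
contact_force: [0.4, 0.2, -1.7]
gripper_width: 0.41
```

Emit:
{"op": "apply_moves", "data": {
  "moves": [
    [1,0,1,0,0,0,0],
    [1,0,0,0,0,0,0],
    [1,0,0,0,0,0,0]
  ]
}}

```text
time: 14.2
tool_pos: [0.4985, 0.2942, 0.1318]
tool_rot: [0.707, -0.707, 0.022, -0.023]
contact_force: [-2.4, 0.0, 5.2]
gripper_width: 0.411
```

Emit:
{"op": "apply_moves", "data": {
  "moves": [
    [1,0,1,0,0,0,0],
    [1,0,0,0,0,0,0],
    [1,0,0,0,0,0,0]
  ]
}}

```text
time: 14.5
tool_pos: [0.4986, 0.2943, 0.1318]
tool_rot: [0.707, -0.707, 0.022, -0.023]
contact_force: [-4.9, -0.4, 10.5]
gripper_width: 0.417
```

Emit:
{"op": "apply_moves", "data": {
  "moves": [
    [1,0,-1.5,0,0,0,0],
    [-1,0,0,0,0,0,0],
    [-1,0,0,0,0,0,0],
    [-1,0,0,0,0,0,0],
    [-1,0,0,0,0,0,0],
    [-1,0,0,0,0,0,0],
    [-1,0,0,0,0,0,0],
    [-1,0,-10,0,0,0,0],
    [-1,0,-20,0,0,0,0],
    [-1,0,-40,0,0,0,0],
    [-1,0,-40,0,0,0,0],
    [-1,0,0,0,0,0,0]
  ]
}}

```text
time: 15.7
tool_pos: [0.5015, 0.2955, 0.2503]
tool_rot: [0.709, -0.705, 0.018, -0.027]
contact_force: [0.8, -0.0, 0.4]
gripper_width: 1.001
```

```bash
python3 - <<'E'
from h import *
im,K,T,s=grab("wrist","w4.png");im2,K2,T2,_=grab("top","t4.png")
Tt=toolT(s);print(Tt,s["time"],s["joint_pos"],s["contact_force"])
M=np.zeros((600,800,3),np.uint8);M[:384,:512]=im
M[384:600,:]=0
c=cv2.resize(im2[185:239,135:185],None,fx=4,fy=4,interpolation=cv2.INTER_CUBIC);M[384:600,:200]=c
im3=manip.grab_frame("scene");c=cv2.resize(im3[90:170,255:345],None,fx=3,fy=3,interpolation=cv2.INTER_CUBIC);M[:240,520:790]=c
cv2.imwrite("pics/m4.png",M)
# grasp: bar middle
q=[0.4236,-.3129,.2402];g=pts(q,[[0,0,26]])[0];d=g-Tt[:3,3];print("delta tool mm",1e3*Tt[:3,:3].T@d)
E
```

```text
[[ 0.9979  0.0128  0.0635  0.5015]
 [-0.0636  0.0055  0.998   0.2955]
 [ 0.0124 -0.9999  0.0063  0.2503]
 [ 0.      0.      0.      1.    ]] 15.7 [ 0.4047 -0.0574  1.7229  0.      1.4622 -1.1025] [ 0.811  -0.0409  0.4254]
delta tool mm [ -41.7744  219.9029 -613.5229]
```

View pics/m4.png

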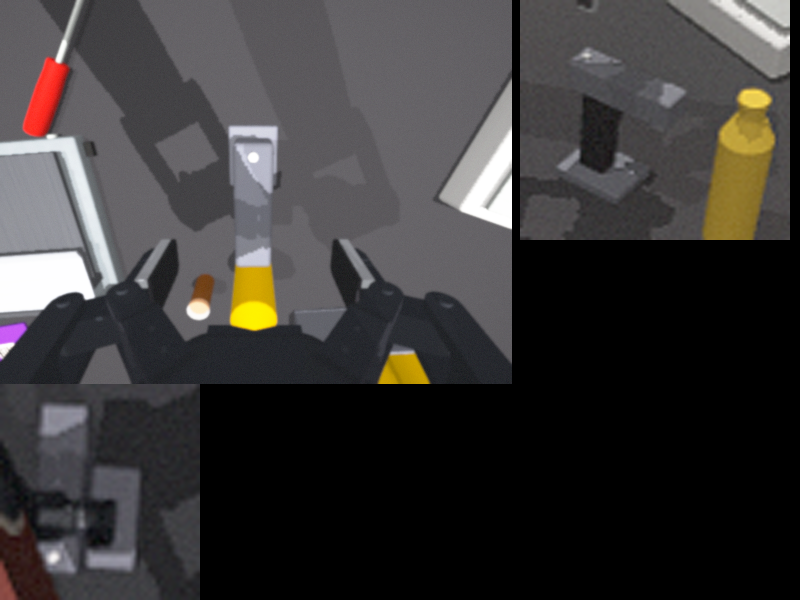

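Scanner stands upright: the wrist view shows its head at (253,200) and the scene inset shows it vertical. On to the panel.

Emit:
{"op": "apply_moves", "data": {
  "moves": [
    [-1,-3,0,-43.8,0,0,0],
    [-1,-3,0,-43.8,0,0,0],
    [-1,-3,0,-43.8,0,0,0],
    [-1,-3,0,-43.8,0,0,0],
    [-1,-3,0,-43.8,0,0,0],
    [-1,-3,0,-43.8,0,0,0],
    [-1,-3,0,-43.8,0,0,0],
    [-1,-3,0,-43.8,0,0,0],
    [-1,-3,0,-43.8,0,0,0],
    [-1,-3,0,-43.8,0,0,0],
    [-1,-3,0,-43.8,0,0,0],
    [-1,-3,0,-43.8,0,0,0],
    [-1,-3,0,-43.8,0,0,0],
    [-1,0,0,-43.8,0,0,0]
  ]
}}

```text
time: 17.25
tool_pos: [0.4188, -0.3165, 0.2391]
tool_rot: [0.708, -0.706, 0.024, -0.022]
contact_force: [0.7, 0.7, -0.2]
gripper_width: 0.998
```

Emit:
{"op": "apply_moves", "data": {
  "moves": [
    [-1,0,0,0,0,8,0],
    [-1,0,0,0,0,8,0],
    [-1,0,0,0,0,8,0],
    [-1,0,0,0,0,8,0],
    [-1,0,0,0,0,8,0],
    [-1,0,0,0,0,8,0],
    [-1,0,0,0,0,8,0],
    [-1,0,0,0,0,8,0],
    [-1,0,0,0,0,8.5,0],
    [-1,0,0,0,0,0,0]
  ]
}}

```text
time: 18.25
tool_pos: [0.4195, -0.3147, 0.2392]
tool_rot: [0.557, -0.557, 0.437, -0.435]
contact_force: [-0.4, -0.6, -0.6]
gripper_width: 0.999
```

```bash
python3 - <<'E'
from h import *
im,K,T,s=grab("wrist","w5.png")
Tt=toolT(s);print(Tt,s["time"],s["joint_pos"])
q=[0.4236,-.3129,.2402]
px=proj(K,T,pts(q,[[95,55,4],[95,-55,4],[5,55,4],[5,-55,4],[-5,55,36],[-5,-55,36],[5,55,36],[5,-55,36],[40,0,4.5]]));print(px)
im=cv2.resize(im[:300,40:440],(800,600),interpolation=cv2.INTER_CUBIC)
for p in px: cv2.circle(im,tuple(np.int32((p-[40,0]+.5)*2-.5)),3,(0,0,255),1)
cv2.imwrite("pics/w5b.png",im)
E
```

```text
[[ 0.2396 -0.0026  0.9709  0.4195]
 [-0.9709  0.0026  0.2397 -0.3147]
 [-0.0032 -1.     -0.0019  0.2392]
 [ 0.      0.      0.      1.    ]] 18.25 [-0.7856 -0.1809  1.8545 -0.      1.4718 -1.0276]
[[331.3842 118.9723]
 [324.3417 197.8644]
 [262.4931 118.881 ]
 [261.6574 197.7491]
 [254.8464 120.7658]
 [254.6867 206.23  ]
 [263.2266 120.777 ]
 [262.2473 206.2443]
 [287.6186 160.2945]]
```

View pics/w5b.png

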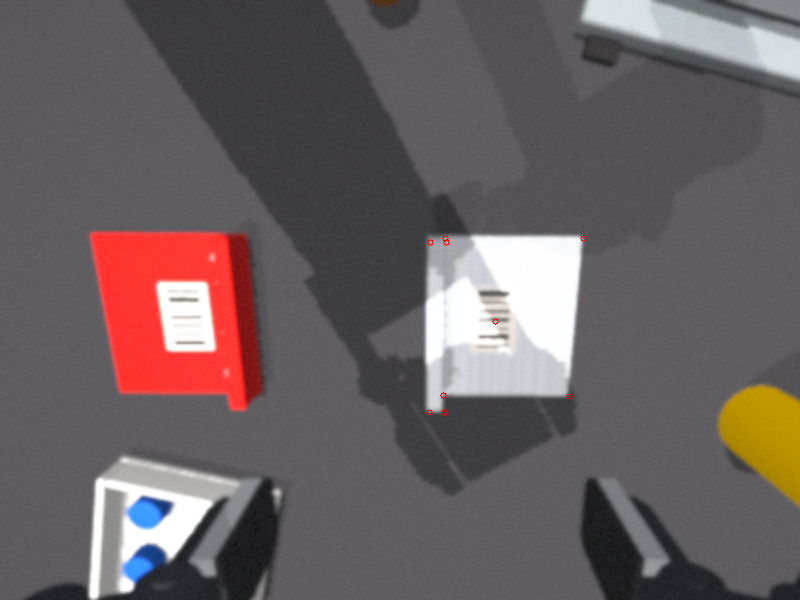

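The wrist view agrees with the pose to about 1–2 mm, with the bar at (434,325) and label at (494,320). Descend and grip.

Emit:
{"op": "apply_moves", "data": {
  "moves": [
    [-1,-1,40,3,0,0,0],
    [-1,0,40,0,0,0,0],
    [-1,0,40,0,0,0,0],
    [-1,0,40,0,0,0,0],
    [-1,0,25,0,0,0,0],
    [-1,0,15,0,0,0,0],
    [-1,0,8,0,0,0,0],
    [-1,0,2,0,0,0,0],
    [-1,0,0,0,0,0,0],
    [1,0,0,0,0,0,0],
    [1,0,0,0,0,0,0],
    [1,0,0,0,0,0,0],
    [1,0,0,0,0,0,0],
    [1,0,0,0,0,0,0],
    [1,0,0,0,0,0,0],
    [1,0,0,0,0,0,0],
    [1,0,0,0,0,0,0],
    [1,0,0,0,0,0,0],
    [1,0,0,0,0,0,0]
  ]
}}

```text
time: 20.2
tool_pos: [0.4231, -0.314, 0.0316]
tool_rot: [-0.557, 0.557, -0.436, 0.436]
contact_force: [-0.5, 0.5, 4.4]
gripper_width: 0.106
```

Gripped: the opening of 9 mm fits the bar. Lift and carry it to just before the bed.

Emit:
{"op": "apply_moves", "data": {
  "moves": [
    [1,0,-5,0,0,0,0],
    [1,0,-15,0,0,0,0],
    [1,0,-25,0,0,0,0],
    [1,0,-25,0,0,0,0],
    [1,0,-15,0,0,0,0],
    [1,-15,0,8,0,0,0],
    [1,-30,0,16,0,0,0],
    [1,-32,0,16.8,0,0,0],
    [1,-32,0,16.8,0,0,0],
    [1,-32,0,16.8,0,0,0],
    [1,-32,0,16.8,0,0,0],
    [1,-32,0,16.8,0,0,0],
    [1,-32,0,16.8,0,0,0],
    [1,-20,0,10,0,0,0],
    [1,0,0,0,0,4,0],
    [1,0,0,0,0,5,0],
    [1,0,0,0,0,4,0],
    [1,0,0,0,0,0,0],
    [1,0,0,0,0,0,0]
  ]
}}

```text
time: 22.1
tool_pos: [0.4914, -0.0313, 0.1154]
tool_rot: [-0.504, 0.504, -0.496, 0.495]
contact_force: [0.5, 0.7, -1.4]
gripper_width: 0.101
```

```bash
python3 - <<'E'
from h import *
im,K,T,s=grab("wrist","w6.png")
Tt=toolT(s);print(Tt,s["time"],s["joint_pos"],s["contact_force"],s["gripper_width"])
q=[0.6073,-.030,.014]
px=proj(K,T,pts(q,[[0,75,55],[0,-75,55],[12.6,75,51],[100,75,51],[-135,75,40],[-135,-75,40],[-150,95,22]]));print(px)
pan=lambda P:(Tt@np.array([[-y/1e3,(31.5-z)/1e3,x/1e3,1] for x,y,z in P]).T).T[:,:3]
px2=proj(K,T,pan([[95,55,4],[95,-55,4],[5,55,4],[5,-55,4],[40,0,4.5]]));print(px2)
im=cv2.resize(im,(800,600),interpolation=cv2.INTER_CUBIC)
for a,c in((px,(0,0,255)),(px2,(0,160,0))):
  for p in a: cv2.circle(im,tuple(np.int32((p+.5)*1.5625-.5)),3,c,1)
cv2.imwrite("pics/w6b.png",im)
E
```

```text
[[ 0.0167 -0.0018  0.9999  0.4914]
 [-0.9999  0.0006  0.0167 -0.0313]
 [-0.0007 -1.     -0.0018  0.1154]
 [ 0.      0.      0.      1.    ]] 22.1 [-0.2149 -0.1431  2.0366  0.0002  1.25   -0.2317] [ 0.4978  0.6607 -1.4393] 0.10073080860069261
[[430.764  108.1327]
 [393.0117 294.3893]
 [445.7255 107.9644]
 [575.2718 108.2428]
 [228.87   106.9888]
 [233.5718 282.2087]
 [210.4867  78.5943]]
[[422.4242 145.6081]
 [391.0922 302.6229]
 [264.1017 145.7017]
 [262.3539 302.649 ]
 [318.5303 232.616 ]]
```

View pics/w6b.png

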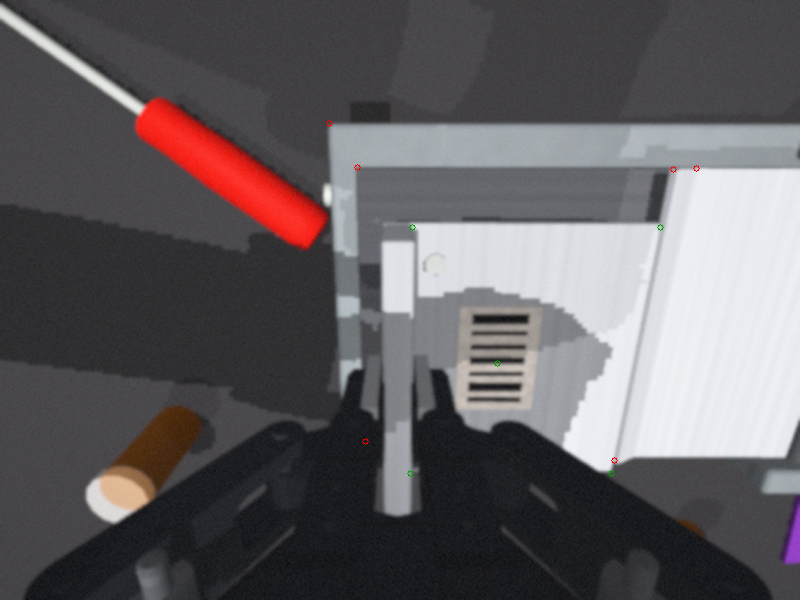

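The stand model (red) and held-panel model (green) both coincide with the image: bed corner (357,167), lip near (672,170), panel free edge (660,223). Lower onto the bed.

Emit:
{"op": "apply_moves", "data": {
  "moves": [
    [1,0,10,0,0,0,0],
    [1,0,15,0,0,0,0],
    [1,0,10,0,0,0,0],
    [1,0,4,0,0,0,0],
    [1,0,2,0,0,0,0],
    [1,0,0,0,0,0,0],
    [1,0,0,0,0,0,0]
  ]
}}

```text
time: 22.85
tool_pos: [0.4927, -0.0321, 0.0758]
tool_rot: [0.504, -0.504, 0.496, -0.497]
contact_force: [0.9, 0.4, -0.6]
gripper_width: 0.103
```

Emit:
{"op": "apply_moves", "data": {
  "moves": [
    [1,0,1,0,0,0,0],
    [1,0,0,0,0,0,0],
    [1,0,0,0,0,0,0]
  ]
}}

```text
time: 23.15
tool_pos: [0.4924, -0.032, 0.0746]
tool_rot: [0.504, -0.504, 0.496, -0.496]
contact_force: [0.6, -0.3, -2.1]
gripper_width: 0.104
```

Emit:
{"op": "apply_moves", "data": {
  "moves": [
    [1,0,1,0,0,0,0],
    [1,0,0,0,0,0,0],
    [1,0,0,0,0,0,0]
  ]
}}

```text
time: 23.45
tool_pos: [0.4922, -0.0319, 0.0732]
tool_rot: [-0.504, 0.504, -0.496, 0.496]
contact_force: [0.7, 0.6, -2.1]
gripper_width: 0.108
```

Emit:
{"op": "apply_moves", "data": {
  "moves": [
    [1,0,1,0,0,0,0],
    [1,0,0,0,0,0,0],
    [1,0,0,0,0,0,0]
  ]
}}

```text
time: 23.75
tool_pos: [0.4922, -0.0319, 0.0723]
tool_rot: [-0.504, 0.504, -0.496, 0.496]
contact_force: [-0.0, -1.3, -2.0]
gripper_width: 0.104
```

Emit:
{"op": "apply_moves", "data": {
  "moves": [
    [1,0,0.7,0,0,0,0],
    [1,0,0,0,0,0,0],
    [1,0,0,0,0,0,0]
  ]
}}

```text
time: 24.05
tool_pos: [0.4924, -0.032, 0.0717]
tool_rot: [0.504, -0.504, 0.496, -0.496]
contact_force: [0.6, 0.0, -1.6]
gripper_width: 0.102
```

Emit:
{"op": "apply_moves", "data": {
  "moves": [
    [1,0,0.7,0,0,0,0],
    [1,0,0,0,0,0,0],
    [1,0,0,0,0,0,0]
  ]
}}

```text
time: 24.35
tool_pos: [0.4924, -0.032, 0.0713]
tool_rot: [0.504, -0.504, 0.496, -0.496]
contact_force: [-2.0, 0.2, 2.5]
gripper_width: 0.103
```

Touching the bed (force went from −2 to +2.5 N). Ease off 0.3 mm and slide in, watching the forces.

Emit:
{"op": "apply_moves", "data": {
  "moves": [
    [1,0,-0.3,0,0,0,0],
    [1,0,0,4,0,0,0],
    [1,0,0,6,0,0,0],
    [1,0,0,6,0,0,0],
    [1,0,0,6,0,0,0],
    [1,0,0,4,0,0,0],
    [1,0,0,0,0,0,0]
  ]
}}

```text
time: 25.05
tool_pos: [0.5195, -0.0316, 0.0715]
tool_rot: [0.504, -0.503, 0.496, -0.497]
contact_force: [0.2, 0.7, 2.8]
gripper_width: 0.099
```

Emit:
{"op": "apply_moves", "data": {
  "moves": [
    [1,0,0,4,0,0,0],
    [1,0,0,5,0,0,0],
    [1,0,0,5,0,0,0],
    [1,0,0,5,0,0,0],
    [1,0,0,5,0,0,0],
    [1,0,0,3,0,0,0],
    [1,0,0,0,0,0,0]
  ]
}}

```text
time: 25.75
tool_pos: [0.5461, -0.0312, 0.0714]
tool_rot: [0.504, -0.503, 0.496, -0.497]
contact_force: [-0.1, 0.3, 2.5]
gripper_width: 0.099
```

```bash
python3 - <<'E'
from h import *
im,K,T,s=grab("wrist","w7.png")
Tt=toolT(s);print(Tt,s["time"],s["contact_force"],s["ft_torque"],s["gripper_width"])
q=[0.6073,-.030,.014]
pan=lambda P:(Tt@np.array([[-y/1e3,(31.5-z)/1e3,x/1e3,1] for x,y,z in P]).T).T[:,:3]
for k in([95,55,2],[95,-55,2],[0,0,0]):
  d=pan([k])[0]-[q[0],q[1],0];c,n=np.cos(q[2]),np.sin(q[2]);print(k,"in stand",1e3*np.array([c*d[0]+n*d[1],-n*d[0]+c*d[1],d[2]]))
px=proj(K,T,pts(q,[[0,75,55],[0,-75,55],[12.6,75,51],[100,75,51],[-135,75,40],[-150,95,22]]))
px2=proj(K,T,pan([[5,55,4],[5,-55,4],[40,0,4.5]]))
im=cv2.resize(im,(800,600),interpolation=cv2.INTER_CUBIC)
for a,c in((px,(0,0,255)),(px2,(0,160,0))):
  for p in a: cv2.circle(im,tuple(np.int32((p+.5)*1.5625-.5)),3,c,1)
cv2.imwrite("pics/w7b.png",im)
E
```

```text
[[ 0.0148  0.0014  0.9999  0.5461]
 [-0.9999 -0.      0.0148 -0.0312]
 [ 0.0001 -1.      0.0014  0.0714]
 [ 0.      0.      0.      1.    ]] 25.75 [-0.1324  0.2743  2.483 ] [0.0583 0.0867 0.0327] 0.09857337966066106
[95, 55, 2] in stand [33.7894 54.7158 42.0347]
[95, -55, 2] in stand [ 33.8767 -55.2842  42.0407]
[0, 0, 0] in stand [-61.1642  -0.3597  39.9089]
```

View pics/w7b.png

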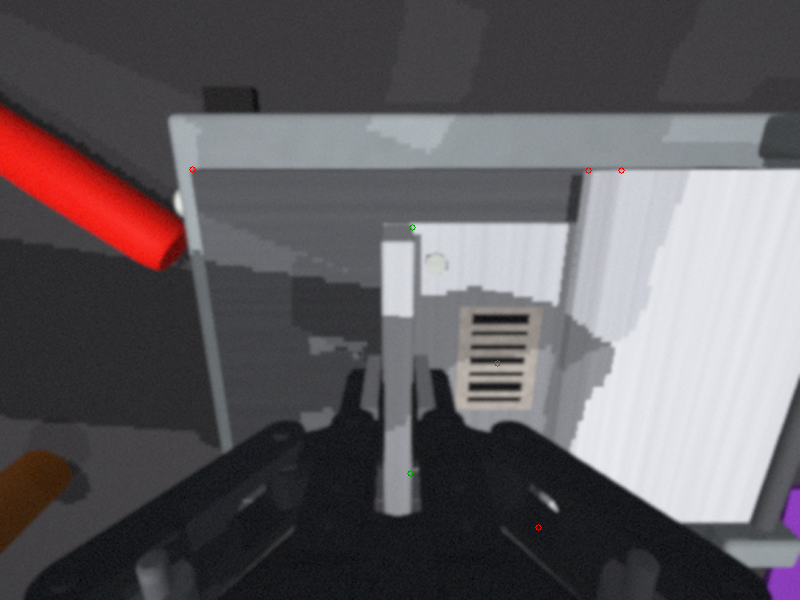

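The panel is about 34 mm under the flap with both corners at the same depth, and the lip still sits where the model expects it (588,170). Now press 4 mm.

Emit:
{"op": "apply_moves", "data": {
  "moves": [
    [1,0,1,0,0,0,0],
    [1,0,1,0,0,0,0],
    [1,0,1,0,0,0,0],
    [1,0,1,0,0,0,0],
    [1,0,0,0,0,0,0],
    [1,0,0,0,0,0,0],
    [1,0,0,0,0,0,0]
  ]
}}

```text
time: 26.5
tool_pos: [0.5461, -0.0312, 0.0682]
tool_rot: [0.504, -0.503, 0.496, -0.497]
contact_force: [-0.7, 1.5, 5.8]
gripper_width: 0.1
```

Emit:
{"op": "apply_moves", "data": {
  "moves": [
    [1,0,0.9,0,0,0,0],
    [1,0,0,0,0,0,0],
    [1,0,0,0,0,0,0],
    [1,0,0,0,0,0,0],
    [1,0,0,0,0,0,0]
  ]
}}

```text
time: 27.0
tool_pos: [0.5461, -0.0312, 0.0675]
tool_rot: [0.504, -0.503, 0.496, -0.497]
contact_force: [0.4, 1.1, 7.4]
gripper_width: 0.106
```

```bash
python3 - <<'E'
from h import *
im,K,T,s=grab("scene","s8.png");im2,K2,T2,s=grab("top","t8.png")
F=[]
for i in range(6):
    s=manip.state();F.append(np.r_[s["tool_pos"],s["contact_force"],s["ft_torque"]]);manip.grab_frame("wrist")
print(np.mean(F,0),s["time"],s["gripper_width"]);print(toolT(s))
q=[0.6073,-.030,.014];px=proj(K,T,pts(q,[[0,75,55],[0,-75,55],[12.6,75,51],[12.6,-75,51]]))
c=cv2.resize(im[160:280,180:320],None,fx=5,fy=5,interpolation=cv2.INTER_CUBIC)[:600,:700]
for p in px: cv2.circle(c,tuple(np.int32((p-[180,160]+.5)*5)),4,(0,0,255),1)
cv2.imwrite("pics/s8b.png",c);cv2.imwrite("pics/t8b.png",cv2.resize(im2,(800,600)))
E
```

```text
[ 0.5461 -0.0312  0.0675 -0.0791  0.832   7.6845  0.1364  0.1308  0.0161] 27.35 0.10510288431951507
[[ 0.0148  0.002   0.9999  0.5461]
 [-0.9999 -0.0001  0.0148 -0.0312]
 [ 0.0001 -1.      0.002   0.0675]
 [ 0.      0.      0.      1.    ]]
```

View pics/s8b.png

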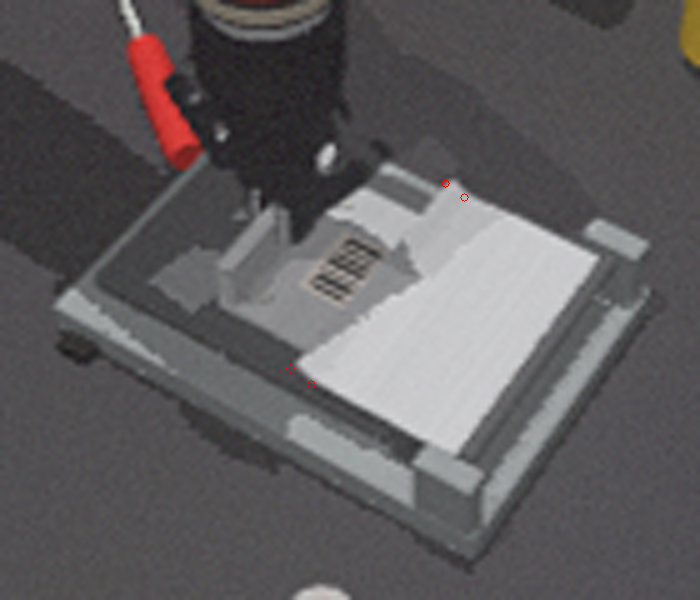

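View pics/t8b.png

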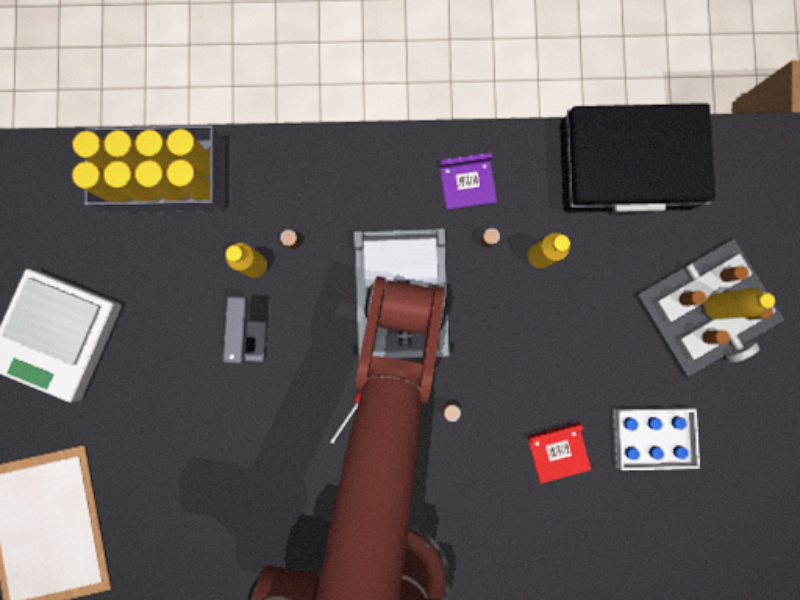

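The scene view shows the flap level with its lip where predicted ((450,182) to (298,366)) and the panel under it. The top view shows the scanner, bottles, tubes and screwdriver all at their original places. The panel is pressed about 3.9 mm. Handing in.

```bash
python3 -c "
from plant import manip
print(manip.job_done()); s=manip.state(); print(s['time'],s['tool_pos'],s['contact_force'],s['gripper_width'])"
```

```text
the job is handed in; nothing more can be done
None
the job is handed in; nothing more can be done
```

I logged the panel, put the scanner back, slid the panel under the flap and handed the job in while still gripping and pressing it. It took about 27 s of the 70 s; the hand-in reported no verdict.

- **Scan:** I held the scanner still for about 1.6 s with its reading spot on the label, within a few mm by my estimate. I then stood it back upright in its old place, confirmed in the pictures.
- **Insertion:** The panel lies on the bed with both free-edge corners about 34 mm under the flap, in line to 0.1 mm by calculation. It has about 20 mm of bed to spare on each side. Pushing forces during the slide stayed below 1 N, and the last picture shows the flap level.
- **Press:** The tool moved down about 3.9 mm after touching the bed, which is half of its 8 mm travel. The final upward force was 7.7 N; with the panel's weight added, that suggests 4.5–4.7 mm. The two estimates differ by under 1 mm, and both are near half travel.
- **Bystanders:** The final top view shows the cans and tubes unmoved. The arm partly hides the screwdriver in it, but the visible part is unmoved.

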